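# Close up a two-layer optics kit box

## Task

Finish packing the two-layer kit box, the dark grey one with a black lens in it: stand the black eye loupe upright in the empty cavity on its bottom, beside the lens. Then fit the loaded pale upper tray into the box over them, lying level on the ledges at both ends, and let go.

Things in the scene. Friction and masses are not known exactly. Their poses are not given: they have to be found in the camera images.
- loupe_mid (a point): Eye loupe: black, slightly waisted cylinder, 36 mm across, 36 mm tall, 30 g, upright. Point: its centre, 18 mm above its foot; z up. Take it from above across any diameter, about 6 mm above this point. In a row with it, in any order, stand a flat black cap (34 mm across, 12 mm tall) and a slim clear vial with black lid (24 x 48 mm tall), not part of the kit.
- box: Dark grey open kit box, fixed, 142 (its x) x 198 mm (y), walls 56 mm high, 4 thick, rim flange 150 x 206; inside 134 x 190. Origin: centre of its underside, on the table; z up. Floor 4 mm above it. A 22 mm wide ledge along each short end (+y, -y), top 43 mm above origin, carries the tray. A fixed black lens (52 mm wide, 34 tall) fills the cavity at y = -37 mm; at +37 is the empty one.
- cavity (a point): The empty round cavity: centre of its floor, 4 mm above the table, axes as the box. Its pale rim is 4 mm high and 52 mm across inside, cut away on the +x and -x sides: fingers closing along the box's x have most room (49 mm from the loupe's side to the wall); along y the lens stands 30 mm from the loupe.
- tray_grip (a point): Upper tray: loose pale metal plate 104 (its x) x 174 mm (y), about 190 g, with two fixed square chip trays and a central upright fin, 60 mm along x, 14 mm thick along y, top 50 mm above the underside. Grip it from above across the 14 mm. Point: in the fin, over the centre, 38 mm above the underside; z up. Fits either way round, play 8 mm in y, 15 in x; home, it is 81 mm over the box's origin.
There are look-alikes about, which are no part of the job. There is more than one size of the part that bears loupe_mid; the job needs the smallest.

How it is judged:
By the outcome, as a careful person would: the job done as asked, in the order asked, and still so for the second after the job is handed in, with the robot touching nothing.
It also fails if it takes over 51 s, if anything falls off the work surface, if the arm or the gripper's body presses on something with over 40 N, if the wrist force passes 120 N, or if a joint passes its speed limit or range.

## Robot

A 6-joint arm with a two-finger parallel gripper is mounted at the origin on a cart in front of the work surface, level with it; the furniture and walls round the work are solid. World frame = base frame: x ahead of the robot, y to its left, z up, the work surface at z = 0. Lengths are in m, angles in rad, forces in N, time in s.
With the tool pointing down it reaches from about 0.35 to 0.875 m from the base axis. Payload 15.5 kg.
Tool frame: the origin (TCP) lies midway between the tips of the shut fingers; the grasp point (between the pads) lies 19 mm behind it (manip.grip_point_offset is the distance from the TCP to the grasp point, in m); z points along the fingers, x is the direction in which the jaws open and shut, and the axes are right-handed (so a half turn about z gives the same grasp; the last joint's range is limited). The gripper opens to 85 mm and grips with 20 to 120 N. Pads are 22 mm wide; open, the fingers measure 114 mm over their backs; the gripper's body (76 mm by 85 mm) begins 54 mm behind the grasp point. The pads swing forward as they close: fully open they stand 13 mm farther back than shut.
Start: joints at [-1.294, 0.494, 1.345, -0, 1.302, -0.096], TCP at [0.227, -0.582, 0.231] pointing down, gripper open.
Joint ranges: [-2.91, 2.91], [-0.82, 2.16], [0.22, 2.67], [-1.22, 4.37], [0.12, 2.79], [-3.08, 3.08]. Speed limits (rad/s): [1.89, 1.89, 2.57, 3.01, 3.01, 3.01].

## Interface

Orientations are given as a unit quaternion [x, y, z, w].
In Python, from rig import manip gives the robot as it stands.
- The arm moves only by the tool jog_arm, never from a script. Its argument "motion" is a list of rows, each a list of 7 numbers: the shift along the tool's x, y, z scaled (see below), then the turn, a rotation vector about the tool's x, y, z scaled (see below), then the opening, from -1 (shut) to 1 (fully open), so that 0 is half open. A call has 1 to 10 rows; each row is the pose to reach, as a shift and turn from the pose measured when the call began, along the tool's axes at that moment, turning the shorter way round; what a row does not reach only later rows make up. The controller multiplies each number of a shift by 0.25 m and each number of a turn by 360 degrees. A row lasts 1/8 s, in which the tool goes at most 62.5 mm and 10.7 degrees, less where a joint would pass 70% of its speed; a pose out of reach is approached as far as the arm can. A call with a number of a shift or a turn outside -1 to 1 is refused whole. A call with a gripper value outside its range is refused whole. The fingers move at their own pace and stop on an object; "newtons" is the grip in N (left out, the last holds). Time passes only in rows, so rows that repeat a pose let the fingers close. It gives the time, the measured TCP pose, the force and the opening at its end, in the units of the state.
- manip.read_state(): the state, without advancing time (a new reading comes with each control period).
- manip.read_camera(name): name is "scene" or "top"; returns a dict with "pixels" (480x640x3 uint8, blue, green, red), "camera_matrix" (3x3 intrinsics, pixels), "D" ([k1, k2, p1, p2, k3] as OpenCV has them; the pictures are not rectified), "rvec" (rotation vector, rad) and "tvec" (3), from world to camera coordinates, as OpenCV has them. Camera axes: x right, y down, z forward; pixel columns grow to the right and rows downward; lengths in m; the calibration is good to about 2 mm. A picture is of the moment at which its call begins. There is no depth.
- manip.finish_job(): hands the job in, once; it reports no verdict.
The state is a dict: "time_s": time; "joints": joint angles; "qvel": joint speeds; "joint_efforts": joint torques, N m; "ee_pos": TCP position; "ee_rot": TCP orientation; "contact_force": force on the tool from outside, world axes, zero at the start; "wrist_torque": the same for the moment, N m; "gripper_width": finger opening in m.
Only numpy, scipy, OpenCV 4.12 (cv2) and the standard library are available. Lean on these libraries where they do the work, as an engineer would, in place of code of your own. Each camera call takes 0.05 s, during which the arm holds its last target. There are 200 camera calls.

## Working session

There is one attempt and no reset: what is moved stays moved. The work goes in short steps, Python scripts to look and compute and a tool call to move; the robot and the scene stay as the last step left them, time stands still between calls to the robot, and variables do not carry over. Pictures are saved under pics/ and viewed, about 8 in all and at most 12, crops included, and the job is handed in when it is done.

Besides the shell and the picture viewer there is one more tool, called as name(argument=value, ...) on one line, values as JSON. jog_arm: Moves the arm, as the interface text tells. Shifts and turns lie within -1 to 1; 1 stands for 0.25 m of shift or 360 degrees of turn. Its arguments: {"type":"object","properties":{"motion":{"type":"array","items":{"type":"array","items":{"type":"number"}}},"newtons":{"type":"number"}},"required":["motion"]}

```bash
ls; mkdir -p pics; cat > h.py <<'E'
import numpy as np, cv2
from scipy.spatial.transform import Rotation as R
from rig import manip
def cam(n,save=None):
    c=manip.read_camera(n)
    if save: cv2.imwrite(f'pics/{save}.png',c['pixels'])
    np.savez(f'{n}.npz',**{k:np.array(v) for k,v in c.items()})
    return c
def load(n): return dict(np.load(f'{n}.npz'))
def ray(c,uv):
    uv=np.array(uv,float).reshape(-1,1,2)
    p=cv2.undistortPoints(uv,np.array(c['camera_matrix'],float),np.array(c['D'],float)).reshape(-1,2)
    M=cv2.Rodrigues(np.array(c['rvec'],float))[0]; t=np.array(c['tvec'],float).ravel()
    return -M.T@t, np.c_[p,np.ones(len(p))]@M
def onz(c,uv,z):
    o,d=ray(c,uv); return o+d*((z-o[2])/d[:,2])[:,None]
def tri(ca,ua,cb,ub):
    o1,d1=ray(ca,ua);o2,d2=ray(cb,ub);out=[]
    for a,b in zip(d1,d2):
        s=np.linalg.lstsq(np.c_[a,-b],o2-o1,rcond=None)[0]
        p,q=o1+a*s[0],o2+b*s[1]; out.append(np.r_[(p+q)/2,np.linalg.norm(p-q)])
    return np.array(out)
def proj(c,P):
    return cv2.projectPoints(np.array(P,float).reshape(-1,1,3),np.array(c['rvec'],float),np.array(c['tvec'],float),np.array(c['camera_matrix'],float),np.array(c['D'],float))[0].reshape(-1,2)
E
python3 - <<'E'
from h import *
np.set_printoptions(precision=4,suppress=True)
for n in('scene','top'):
    c=cam(n,n+'0'); o,d=ray(c,[[320,240]]); print(n,o,d,np.array(c['camera_matrix'])[0,0])
print(manip.read_state())
E
```

```text
pics
scene [0.1088 0.8078 0.4153] [[ 0.4131 -0.8239 -0.3882]] 477.9767599933817
top [0.2901 0.0827 1.2941] [[ 0.1436  0.0228 -0.9894]] 596.9068812259039
{'time_s': 0.1, 'joints': array([-1.2945,  0.4941,  1.3461, -0.    ,  1.3025, -0.0955]), 'qvel': array([-0.0013, -0.0005, -0.001 , -0.0005, -0.0003,  0.0015]), 'joint_efforts': array([  0.002 , -88.3589, -38.4565,  -0.    ,   0.0051,   0.    ]), 'ee_pos': array([ 0.227 , -0.582 ,  0.2308]), 'ee_rot': array([ 0.8256, -0.5642, -0.0004, -0.0003]), 'contact_force': array([ 0.6381,  1.0418, -0.7971]), 'wrist_torque': array([ 0.0199,  0.0017, -0.0562]), 'gripper_width': 0.0855165601435461}
```

View pics/scene0.png

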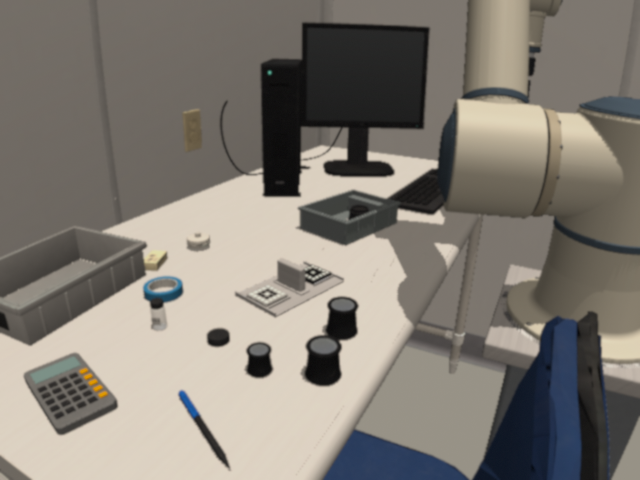

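View pics/top0.png

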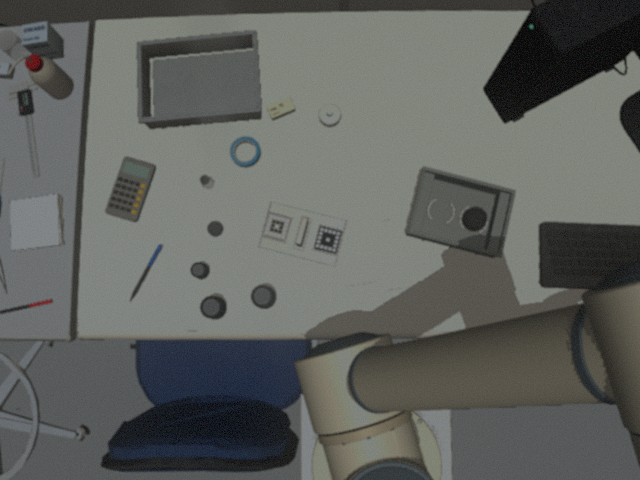

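Scene: three black waisted loupe-like objects at (259,359), (342,317), (323,360). In the top view they are at (200,270), (263,296), (213,306). The cap is at (218,337) / top (215,228), and the vial at (157,313) / top (206,181). The lens in the box is at top (474,218). The one at scene (259,359) / top (200,270) is the smallest and stands in line with the cap and vial, so I choose it. The crop will check this.

```bash
python3 - <<'E'
from h import *
np.set_printoptions(precision=4,suppress=True)
T=load('top');S=load('scene')
def crop(c,x,y,w,h,W=400,H=300): return cv2.resize(c['pixels'][y:y+h,x:x+w],(W,H),interpolation=cv2.INTER_CUBIC)
g=1.6
m=np.vstack([np.hstack([crop(T,180,245,100,75),crop(S,200,290,180,135)]),np.hstack([crop(T,250,195,108,81),crop(T,396,160,128,96)])])
cv2.imwrite('pics/m1.png',np.clip(m*g,0,255).astype(np.uint8))
# rough loupe sizes
for name,c,ths,pts in(('top',T,85,[(200,270),(263,296),(213,306),(215,228),(206,181)]),('scene',S,75,[(259,359),(342,317),(323,360),(218,337),(157,313)])):
    gr=cv2.cvtColor(c['pixels'],cv2.COLOR_BGR2GRAY); mk=(gr<ths).astype(np.uint8)
    for p in pts:
        sub=np.zeros_like(mk);x,y=p;sub[y-35:y+35,x-25:x+25]=mk[y-35:y+35,x-25:x+25]
        cs=cv2.findContours(sub,cv2.RETR_EXTERNAL,cv2.CHAIN_APPROX_NONE)[0]
        if cs:
            cs=min(cs,key=lambda k:(np.linalg.norm(k.reshape(-1,2).mean(0)-p)) if len(k)>15 else 1e9)
            print(name,p,cv2.boundingRect(cs),cv2.contourArea(cs),onz(c,[p],0)[0])
print('tray', onz(T,[(270,203),(347,217),(335,266),(259,249)],0.003))
print('box rim', onz(T,[(423,167),(515,188),(501,256),(406,232)],0.056))
E
```

```text
top (200, 270) (191, 262, 19, 17) 221.5 [0.4147 0.3766 0.    ]
top (263, 296) (251, 285, 25, 24) 427.5 [0.3567 0.2373 0.    ]
top (213, 306) (200, 295, 27, 24) 459.5 [0.3358 0.3466 0.    ]
top (215, 228) (208, 221, 15, 15) 154.0 [0.5077 0.3448 0.    ]
top (206, 181) (200, 176, 10, 9) 51.0 [0.615  0.3672 0.    ]
scene (259, 359) (247, 345, 25, 32) 452.0 [0.4289 0.3539 0.    ]
scene (342, 317) (317, 298, 40, 54) 843.5 [0.3727 0.1961 0.    ]
scene (323, 360) (305, 325, 43, 60) 1671.0 [0.3486 0.3127 0.    ]
scene (218, 337) (208, 330, 21, 16) 256.5 [0.5131 0.3387 0.    ]
scene (157, 313) (145, 288, 37, 21) 267.5 [ 0.6434  0.3337 -0.    ]
tray [[0.5616 0.2223 0.003 ]
 [0.5278 0.0526 0.003 ]
 [0.42   0.0803 0.003 ]
 [0.4593 0.2461 0.003 ]]
box rim [[ 0.6246 -0.1104  0.056 ]
 [ 0.5765 -0.3061  0.056 ]
 [ 0.4311 -0.2676  0.056 ]
 [ 0.4844 -0.0695  0.056 ]]
```

View pics/m1.png

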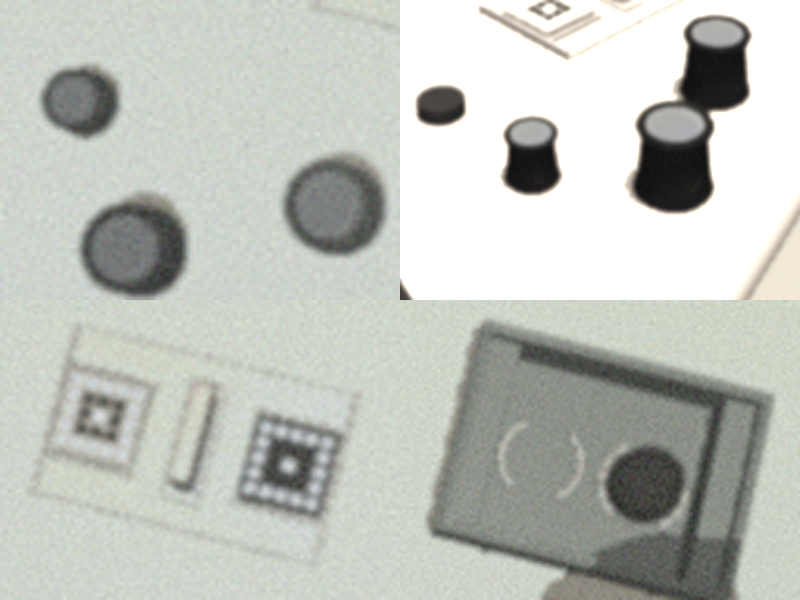

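The crop confirms the choice: the loupe at top (199,269) is clearly the smallest of the three. The tray fin is near top (302,232), the empty ring near (441,211) and the lens near (474,219). I need one enlarged crop for two-view corners.

```bash
python3 - <<'E'
from h import *
T=load('top');S=load('scene')
def crop(c,x,y,w,h,W=400,H=300): return cv2.resize(c['pixels'][y:y+h,x:x+w],(W,H),interpolation=cv2.INTER_CUBIC)
m=np.vstack([np.hstack([crop(S,230,240,120,90),crop(S,290,180,120,90)]),np.hstack([crop(T,282,205,40,30)*1.6,crop(T,396,160,128,96)*1.8])])
cv2.imwrite('pics/m2.png',np.clip(m*1.0,0,255).astype(np.uint8))
E
```

```text
(no output)
```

View pics/m2.png

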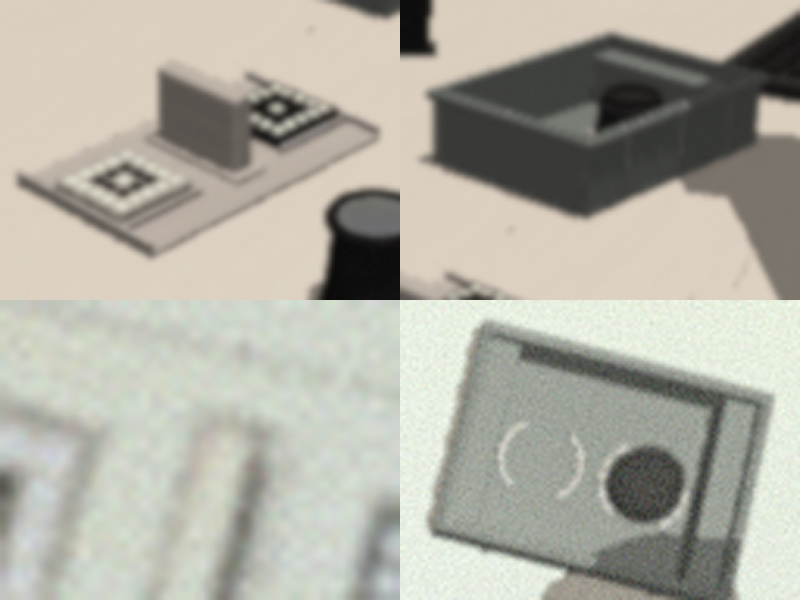

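```bash
python3 - <<'E'
from h import *
np.set_printoptions(precision=4,suppress=True)
T=load('top');S=load('scene')
print('loupe top',tri(T,[(198.75,269.5)],S,[(258.95,349.4)]), onz(T,[(198.75,269.5)],.036), onz(S,[(258.95,349.4)],.036))
print('fin top',tri(T,[(301.4,231)],S,[(291.2,265.5)]), onz(T,[(301.4,231)],.05),onz(S,[(291.2,265.5)],.05))
e=onz(T,[(304.3,217),(298.6,245)],.05);d=e[0]-e[1];print('fin dir(tray x)',np.linalg.norm(d),np.degrees(np.arctan2(d[1],d[0])))
tc=tri(T,[(271.1,201.8),(258.9,246.3),(335.9,265.7)],S,[(235.4,293.1),(275.6,315),(343.4,279.6)]);print('tray',tc)
t=onz(T,[(271.1,201.8),(258.9,246.3),(335.9,265.7),(346.7,220.1)],.004);print(t,t.mean(0))
ang=lambda v:np.degrees(np.arctan2(v[1],v[0]))
print('sides',np.linalg.norm(t[0]-t[1]),np.linalg.norm(t[1]-t[2]),ang(t[0]-t[1]),ang(t[3]-t[2]),ang(t[1]-t[2])-90,ang(t[0]-t[3])-90)
bt=[(422.6,166.4),(406.2,233.6),(503,255),(515.4,191)];bs=[(299,207.9),(347,222.6),(399.5,202.5),(353.6,190.5)]
print('box',tri(T,bt,S,bs))
for c,p in((T,bt),(S,bs)):
    b=onz(c,p,.056);print(b.mean(0),np.linalg.norm(b[0]-b[1]),np.linalg.norm(b[1]-b[2]),ang(b[0]-b[1]),ang(b[3]-b[2]),ang(b[1]-b[2])-90,ang(b[0]-b[3])-90)
r=onz(T,[(441.1,211.2)],.008);l=onz(T,[(474.4,218.9)],.038);v=r[0]-l[0];print('ring',r,'lens',l,np.linalg.norm(v),ang(v)-90,(r+l)/2)
E
```

```text
loupe top [[0.4137 0.3724 0.0332 0.0025]] [[0.4124 0.3711 0.036 ]] [[0.4128 0.3758 0.036 ]]
fin top [[0.4923 0.1513 0.0455 0.0027]] [[0.4904 0.1505 0.05  ]] [[0.4891 0.1594 0.05  ]]
fin dir(tray x) 0.061025903389197146 -11.659732386166153
tray [[0.5653 0.2205 0.0037 0.0026]
 [0.4663 0.2469 0.0032 0.0024]
 [0.4221 0.0789 0.0023 0.003 ]]
[[0.5641 0.2198 0.004 ]
 [0.4651 0.2463 0.004 ]
 [0.4206 0.0784 0.004 ]
 [0.5207 0.0534 0.004 ]] [0.4926 0.1495 0.004 ]
sides 0.10246977908689783 0.17369358022343742 -14.97517243359593 -14.018257826218251 -14.863915008962167 -14.61703808562909
box [[ 0.6264 -0.1105  0.0518  0.0014]
 [ 0.4829 -0.0691  0.0556  0.0039]
 [ 0.4343 -0.2733  0.0509  0.0012]
 [ 0.5719 -0.308   0.0505  0.0014]]
[ 0.5275 -0.1895  0.056 ] 0.15022527502777652 0.2078084877890252 -15.367649191871466 -14.159706222739272 -13.337673626183474 -15.849695784932422
[ 0.525  -0.1792  0.056 ] 0.13872956855621535 0.19751243334238544 -13.286133885343807 -13.789830913723257 -15.95196869150891 -15.751078854547629
ring [[ 0.5372 -0.1539  0.008 ]] lens [[ 0.5138 -0.2194  0.038 ]] 0.07572598020012222 -19.644026639689557 [[ 0.5255 -0.1867  0.023 ]]
```

The numbers agree. Loupe top is at about (.413,.372,.034). Tray fin top is at (.492,.151,.046–.050) with yaw about -14.7°. Box centre is at (.5275,-.1895), yaw about -14.8°, and the cavity is at (.537,-.154). Next is a helper that expresses targets in jog units.

```bash
cat >> h.py <<'E'
def go(*targets):
    """targets (x,y,z,yaw_deg of tool x), tool down; prints scaled shift+turn from the present pose"""
    s=manip.read_state(); q=R.from_quat(s['ee_rot']); p=s['ee_pos']
    print('t %.2f'%s['time_s'],'pos',p.round(4),'w %.4f'%s['gripper_width'],'F',s['contact_force'].round(1),'q',s['joints'].round(2))
    for x,y,z,a in targets:
        a=np.radians(a); g=R.from_matrix(np.array([[np.cos(a),np.sin(a),0],[np.sin(a),-np.cos(a),0],[0,0,-1.]]))
        v=np.r_[q.inv().apply(np.array([x,y,z])-p)/.25,(q.inv()*g).as_rotvec()/(2*np.pi)]
        print((x,y,z),v.round(4).tolist(),'TOO FAR' if abs(v).max()>1 else '')
E
python3 -c "
from h import *
go((.42,-.36,.2,-60),(.45,-.33,.2,-50),(.45,-.32,.2,-60))"
```

```text
t 0.10 pos [ 0.227  -0.582   0.2308] w 0.0855 F [ 0.6  1.  -0.8] q [-1.29  0.49  1.35 -0.    1.3  -0.1 ]
(0.42, -0.36, 0.2) [-0.5466, -1.0419, 0.1238, -0.0, 0.0002, -0.0242] TOO FAR
(0.45, -0.33, 0.2) [-0.6148, -1.1973, 0.1238, -0.0, 0.0002, -0.0519] TOO FAR
(0.45, -0.32, 0.2) [-0.652, -1.2119, 0.1239, -0.0, 0.0002, -0.0242] TOO FAR
```

jog_arm(motion=[[-0.9, -0.95, 0.12, 0, 0, -0.093, 0.4], [-0.9, -0.95, 0.12, 0, 0, -0.093, 0.4], [-0.9, -0.95, 0.12, 0, 0, -0.093, 0.4], [-0.9, -0.95, 0.12, 0, 0, -0.093, 0.4], [-0.9, -0.95, 0.12, 0, 0, -0.093, 0.4], [-0.9, -0.95, 0.12, 0, 0, -0.093, 0.4]])

```text
time_s: 0.85
ee_pos: [0.3669, -0.2828, 0.2007]
ee_rot: [0.954, -0.301, -0.001, -0.001]
contact_force: [-0.0, -0.1, -0.1]
gripper_width: 0.0597
```

```bash
python3 -c "
from h import *
go((.47,-.07,.2,-40),(.47,-.05,.2,-15))"
```

```text
t 0.85 pos [ 0.3669 -0.2828  0.2007] w 0.0597 F [-0.  -0.1 -0.1] q [-0.79  0.31  1.77  0.    1.07 -0.17]
(0.47, -0.07, 0.2) [-0.1516, -0.9337, 0.0042, -0.0002, 0.0004, 0.0137] 
(0.47, -0.05, 0.2) [-0.1975, -0.9992, 0.0044, -0.0003, 0.0003, -0.0557]
```

jog_arm(motion=[[-0.5, -1, 0, 0, 0, 0, 0.4], [-0.5, -1, 0, 0, 0, 0, 0.4], [-0.5, -1, 0, 0, 0, 0, 0.4], [-0.5, -1, 0, 0, 0, 0, 0.4], [-0.5, -1, 0, 0, 0, 0, 0.4], [-0.5, -1, 0, 0, 0, 0, 0.4]])

```text
time_s: 1.6
ee_pos: [0.4085, -0.005, 0.2013]
ee_rot: [0.954, -0.3, -0.001, -0.001]
contact_force: [-0.3, -1.4, 0.5]
gripper_width: 0.0597
```

jog_arm(motion=[[-0.8, -0.9, 0.2, 0, 0, 0, 0.4], [-0.8, -0.9, 0.2, 0, 0, 0, 0.4], [-0.8, -0.9, 0.2, 0, 0, 0, 0.4], [-0.8, -0.9, 0.2, 0, 0, 0, 0.4], [-0.8, -0.9, 0.2, 0, 0, 0, 0.4], [-0.8, -0.9, 0.2, 0, 0, 0, 0.4]])

```text
time_s: 2.35
ee_pos: [0.3733, 0.2962, 0.1513]
ee_rot: [0.954, -0.298, -0.001, -0.001]
contact_force: [0.7, -0.2, 0.3]
gripper_width: 0.0597
```

```bash
python3 -c "
from h import *
go((.413,.3715,.1,-40),(.413,.3715,.002,-40))"
```

```text
t 2.35 pos [0.3733 0.2962 0.1513] w 0.0597 F [ 0.7 -0.2  0.3] q [0.54 0.4  1.8  0.   0.94 1.15]
(0.413, 0.3715, 0.1) [-0.0403, -0.3378, 0.2059, -0.0002, 0.0004, 0.0147] 
(0.413, 0.3715, 0.002) [-0.0393, -0.3372, 0.5979, -0.0002, 0.0004, 0.0147]
```

Hover above the loupe first (10 cm), then check with the cameras before descending.

jog_arm(motion=[[-0.04, -0.338, 0.206, 0, 0, 0.015, 0.4], [-0.04, -0.338, 0.206, 0, 0, 0.015, 0.4], [-0.04, -0.338, 0.206, 0, 0, 0.015, 0.4], [-0.04, -0.338, 0.206, 0, 0, 0.015, 0.4]])

```text
time_s: 2.85
ee_pos: [0.4135, 0.3699, 0.1001]
ee_rot: [0.939, -0.343, -0.001, -0.001]
contact_force: [-0.3, 0.4, -0.1]
gripper_width: 0.0596
```

```bash
python3 - <<'E'
from h import *
S=cam('scene');T=cam('top')
def crop(c,x,y,w,h,W=400,H=300): return cv2.resize(c['pixels'][y:y+h,x:x+w],(W,H),interpolation=cv2.INTER_CUBIC)
cv2.imwrite('pics/m3.png',np.hstack([crop(S,180,250,180,135),crop(T,140,210,160,120)]))
go((.413,.3715,.002,-40))
E
```

```text
t 2.95 pos [0.4133 0.3702 0.1006] w 0.0601 F [-0.6  0.   0.3] q [0.62 0.56 1.66 0.   0.92 1.32]
(0.413, 0.3715, 0.002) [-0.0034, -0.0025, 0.3945, -0.0002, 0.0004, -0.0005]
```

View pics/m3.png

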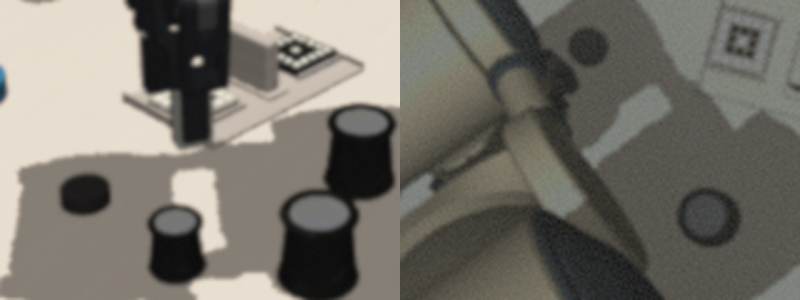

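The fingers hang over the small loupe (scene crop: fingers at (195,145), loupe at (176,222)), which fits the perspective. Descending in steps.

jog_arm(motion=[[-0.003, -0.003, 0.2, 0, 0, 0, 0.4], [-0.003, -0.003, 0.3, 0, 0, 0, 0.4], [-0.003, -0.003, 0.36, 0, 0, 0, 0.4], [-0.003, -0.003, 0.394, 0, 0, 0, 0.4], [-0.003, -0.003, 0.394, 0, 0, 0, 0.4]])

```text
time_s: 3.58
ee_pos: [0.4133, 0.3714, 0.0024]
ee_rot: [0.939, -0.343, -0.001, -0.001]
contact_force: [-0.2, 0.3, -0.3]
gripper_width: 0.0597
```

jog_arm(motion=[[0, 0, 0, 0, 0, 0, -0.6], [0, 0, 0, 0, 0, 0, -0.6], [0, 0, 0, 0, 0, 0, -0.6], [0, 0, 0, 0, 0, 0, -0.6]], newtons=30)

```text
time_s: 4.08
ee_pos: [0.4137, 0.3717, 0.0033]
ee_rot: [0.939, -0.343, -0.0, -0.002]
contact_force: [-0.5, -1.0, 6.1]
gripper_width: 0.0353
```

jog_arm(motion=[[0, 0, -0.15, 0, 0, 0, -0.6], [0, 0, -0.35, 0, 0, 0, -0.6], [0, 0, -0.6, 0, 0, 0, -0.6], [0, 0, -0.6, 0, 0, 0, -0.6]])

```text
time_s: 4.58
ee_pos: [0.4157, 0.3728, 0.1584]
ee_rot: [0.939, -0.343, 0.002, -0.005]
contact_force: [-0.4, 0.5, -0.2]
gripper_width: 0.0354
```

```bash
python3 - <<'E'
from h import *
S=cam('scene')
s=manip.read_state();P=s['ee_pos'];print(proj(S,[P]))
cv2.imwrite('pics/m4.png',cv2.resize(S['pixels'][200:380,180:420],(640,480),interpolation=cv2.INTER_CUBIC))
go((.537,-.1537,.2,-14.8))
E
```

```text
[[255.91534372 266.84737691]]
t 4.62 pos [0.4147 0.372  0.1559] w 0.0351 F [-0.2 -0.8 -1.3] q [0.62 0.48 1.61 0.   1.04 1.32]
(0.537, -0.1537, 0.2) [1.7301, 1.2897, -0.1874, -0.0012, -0.0002, -0.0705] TOO FAR
```

View pics/m4.png

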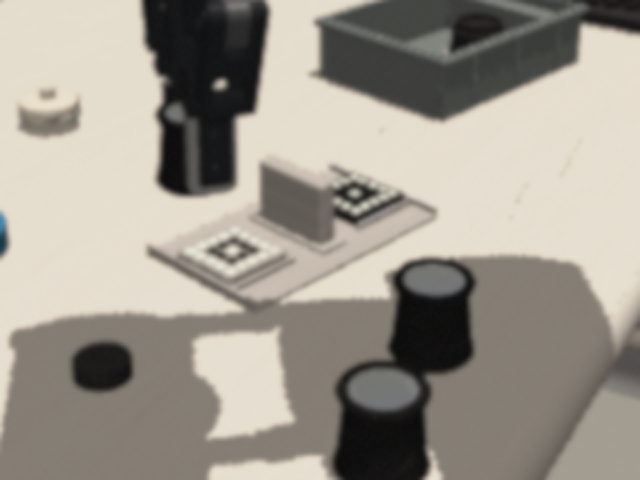

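The loupe is held upright (crop (195,150)), sitting about 2–3 mm off the TCP towards image-left. I'll carry it to the box.

jog_arm(motion=[[0.87, 0.65, -0.19, 0, 0, -0.035, -0.6], [0.87, 0.65, -0.19, 0, 0, -0.035, -0.6], [0.87, 0.65, -0.19, 0, 0, -0.035, -0.6], [0.87, 0.65, -0.19, 0, 0, -0.035, -0.6], [0.87, 0.65, -0.19, 0, 0, -0.035, -0.6], [0.87, 0.65, -0.19, 0, 0, -0.035, -0.6]])

```text
time_s: 5.38
ee_pos: [0.4759, 0.1053, 0.2016]
ee_rot: [0.971, -0.24, 0.001, -0.003]
contact_force: [0.9, 0.4, -0.3]
gripper_width: 0.0354
```

```bash
python3 -c "
from h import *
go((.5365,-.156,.18,-14.8))"
```

```text
t 5.38 pos [0.4759 0.1053 0.2016] w 0.0354 F [ 0.9  0.4 -0.3] q [0.09 0.34 1.72 0.01 1.08 0.57]
(0.5365, -0.156, 0.18) [0.7007, 0.8128, 0.0809, -0.0011, -0.0002, -0.0359]
```

jog_arm(motion=[[0.701, 0.813, 0.08, -0.001, 0, -0.036, -0.6], [0.701, 0.813, 0.08, -0.001, 0, -0.036, -0.6], [0.701, 0.813, 0.08, -0.001, 0, -0.036, -0.6], [0.701, 0.813, 0.08, -0.001, 0, -0.036, -0.6], [0.701, 0.813, 0.08, -0.001, 0, -0.036, -0.6], [0.701, 0.813, 0.08, -0.001, 0, -0.036, -0.6], [0.701, 0.813, 0.08, -0.001, 0, -0.036, -0.6]])

```text
time_s: 6.25
ee_pos: [0.536, -0.1547, 0.1796]
ee_rot: [0.992, -0.128, -0.0, -0.001]
contact_force: [-0.4, 0.6, -0.3]
gripper_width: 0.0352
```

```bash
python3 -c "
from h import *
go((.5365,-.156,.03,-14.8),(.5365,-.156,.009,-14.8))"
```

```text
t 6.25 pos [ 0.536  -0.1547  0.1796] w 0.0352 F [-0.4  0.6 -0.3] q [-0.39  0.46  1.58  0.    1.11 -0.13]
(0.5365, -0.156, 0.03) [0.0033, 0.0053, 0.5982, -0.0002, 0.0, 0.0002] 
(0.5365, -0.156, 0.009) [0.0034, 0.0054, 0.6822, -0.0002, 0.0, 0.0002]
```

jog_arm(motion=[[0.003, 0.005, 0.25, 0, 0, 0, -0.6], [0.003, 0.005, 0.45, 0, 0, 0, -0.6], [0.003, 0.005, 0.55, 0, 0, 0, -0.6], [0.003, 0.005, 0.6, 0, 0, 0, -0.6], [0.003, 0.005, 0.64, 0, 0, 0, -0.6], [0.003, 0.005, 0.665, 0, 0, 0, -0.6], [0.003, 0.005, 0.68, 0, 0, 0, -0.6], [0.003, 0.005, 0.685, 0, 0, 0, -0.6]])

```text
time_s: 7.25
ee_pos: [0.5366, -0.156, 0.0085]
ee_rot: [0.992, -0.128, 0.0, -0.0]
contact_force: [0.3, 0.7, 0.1]
gripper_width: 0.0354
```

jog_arm(motion=[[0, 0, 0.005, 0, 0, 0, -0.6], [0, 0, 0.008, 0, 0, 0, -0.6], [0, 0, 0.008, 0, 0, 0, -0.6]])

```text
time_s: 7.62
ee_pos: [0.5369, -0.1562, 0.0073]
ee_rot: [0.992, -0.128, 0.001, -0.0]
contact_force: [-2.8, 0.0, 12.5]
gripper_width: 0.0352
```

Contact is at TCP z 0.0073, which puts the foot on the 4 mm floor. Releasing.

jog_arm(motion=[[0, 0, -0.002, 0, 0, 0, 0.1], [0, 0, -0.002, 0, 0, 0, 0.4], [0, 0, -0.002, 0, 0, 0, 0.4], [0, 0, -0.15, 0, 0, 0, 0.4], [0, 0, -0.35, 0, 0, 0, 0.4], [0, 0, -0.6, 0, 0, 0, 0.4], [0, 0, -0.6, 0, 0, 0, 0.4]])

```text
time_s: 8.5
ee_pos: [0.5389, -0.1571, 0.1617]
ee_rot: [0.992, -0.128, 0.004, 0.001]
contact_force: [-0.8, -0.2, -0.8]
gripper_width: 0.0596
```

```bash
python3 -c "
from h import *
go((.50,.0,.19,30),(.491,.1505,.16,75.3))"
```

```text
t 8.50 pos [ 0.5389 -0.1571  0.1617] w 0.0596 F [-0.8 -0.2 -0.8] q [-0.39  0.48  1.6   0.    1.06 -0.13]
(0.5, 0.0, 0.19) [-0.3095, -0.5681, -0.116, 0.0006, -0.0013, -0.1243] 
(0.491, 0.1505, 0.16) [-0.4986, -1.1411, 0.0022, 0.0011, -0.0011, -0.2501] TOO FAR
```

jog_arm(motion=[[-0.45, -0.95, -0.05, 0.001, -0.001, -0.25, 0.4], [-0.45, -0.95, -0.05, 0.001, -0.001, -0.25, 0.4], [-0.45, -0.95, -0.05, 0.001, -0.001, -0.25, 0.4], [-0.45, -0.95, -0.05, 0.001, -0.001, -0.25, 0.4], [-0.45, -0.95, -0.05, 0.001, -0.001, -0.25, 0.4], [-0.45, -0.95, -0.05, 0.001, -0.001, -0.25, 0.4], [-0.45, -0.95, -0.05, 0.001, -0.001, -0.25, 0.4], [-0.45, -0.95, -0.05, 0.001, -0.001, -0.25, 0.4], [-0.45, -0.95, -0.05, 0.001, -0.001, -0.25, 0.4]])

```text
time_s: 9.62
ee_pos: [0.49, 0.1012, 0.1724]
ee_rot: [0.791, 0.612, -0.0, 0.0]
contact_force: [-0.6, 1.3, -0.5]
gripper_width: 0.0598
```

```bash
python3 - <<'E'
from h import *
S=cam('scene');T=cam('top')
def crop(c,x,y,w,h,W=400,H=300): return cv2.resize(c['pixels'][y:y+h,x:x+w],(W,H),interpolation=cv2.INTER_CUBIC)
m=np.vstack([np.hstack([crop(S,230,240,120,90),crop(S,290,180,120,90)]),np.hstack([crop(T,250,195,108,81)*1.6,crop(T,396,160,128,96)*1.8])])
cv2.imwrite('pics/m5.png',np.clip(m,0,255).astype(np.uint8))
go((.491,.1505,.1,75.3))
E
```

```text
t 9.72 pos [0.49   0.1012 0.1724] w 0.0598 F [ 0.2  0.  -0.4] q [ 0.08  0.39  1.72 -0.    1.03 -1.23]
(0.491, 0.1505, 0.1) [0.1919, -0.0461, 0.2897, -0.0001, 0.0001, 0.0]
```

View pics/m5.png

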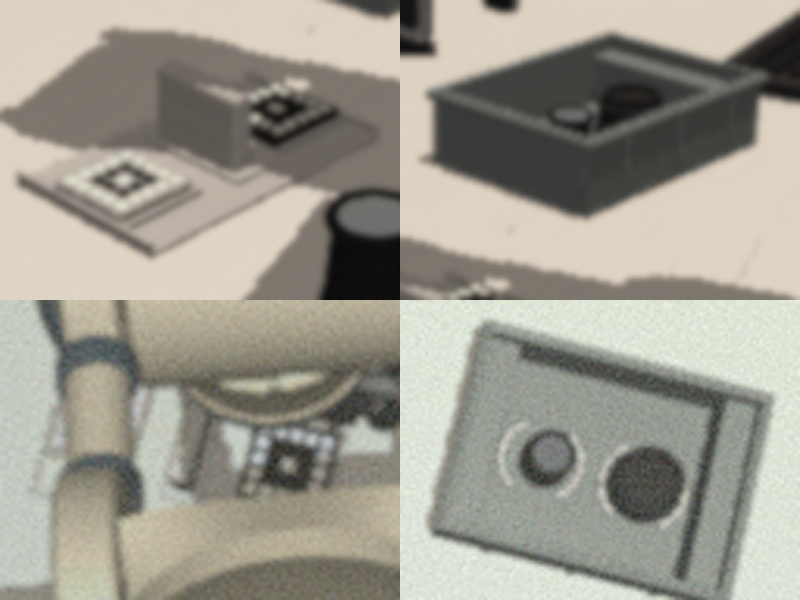

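The loupe stands upright inside the ring (crop (548,458)), beside the lens at (645,484). Now the tray.

jog_arm(motion=[[0.192, -0.046, 0.15, 0, 0, 0, 0.2], [0.192, -0.046, 0.29, 0, 0, 0, 0.2], [0.192, -0.046, 0.29, 0, 0, 0, 0.2], [0.192, -0.046, 0.4, 0, 0, 0, 0.2], [0.192, -0.046, 0.5, 0, 0, 0, 0.2], [0.192, -0.046, 0.58, 0, 0, 0, 0.2], [0.192, -0.046, 0.61, 0, 0, 0, 0.2], [0.192, -0.046, 0.61, 0, 0, 0, 0.2]])

```text
time_s: 10.72
ee_pos: [0.4913, 0.1503, 0.0205]
ee_rot: [0.792, 0.611, -0.0, 0.0]
contact_force: [1.7, 0.2, -0.5]
gripper_width: 0.0514
```

jog_arm(motion=[[0, 0, 0, 0, 0, 0, -0.2], [0, 0, 0, 0, 0, 0, -0.5], [0, 0, 0, 0, 0, 0, -0.9], [0, 0, 0, 0, 0, 0, -0.9], [0, 0, 0, 0, 0, 0, -0.9], [0, 0, 0, 0, 0, 0, -0.9]], newtons=60)

```text
time_s: 11.48
ee_pos: [0.4917, 0.1504, 0.0213]
ee_rot: [0.792, 0.611, 0.0, 0.0]
contact_force: [-0.6, -0.6, 11.4]
gripper_width: 0.0131
```

```bash
python3 -c "
from h import *
go((.491,.1505,.019,75.3))"
```

```text
t 11.47 pos [0.4917 0.1504 0.0213] w 0.0131 F [-0.6 -0.6 11.4] q [ 0.18  0.65  1.81 -0.    0.67 -1.13]
(0.491, 0.1505, 0.019) [-0.0002, -0.003, 0.009, 0.0002, 0.0, -0.0001]
```

jog_arm(motion=[[0, 0, -0.08, 0, 0, 0, -0.9], [0, 0, -0.2, 0, 0, 0, -0.9], [0, 0, -0.35, 0, 0, 0, -0.9], [0, 0, -0.5, 0, 0, 0, -0.9], [0, 0, -0.6, 0, 0, 0, -0.9], [0, 0, -0.6, 0, 0, 0, -0.9]])

```text
time_s: 12.22
ee_pos: [0.4924, 0.1506, 0.1728]
ee_rot: [0.792, 0.611, 0.002, 0.001]
contact_force: [0.6, 0.7, -1.6]
gripper_width: 0.013
```

```bash
python3 - <<'E'
from h import *
S=cam('scene');T=cam('top')
def crop(c,x,y,w,h,W=400,H=300): return cv2.resize(c['pixels'][y:y+h,x:x+w],(W,H),interpolation=cv2.INTER_CUBIC)
m=np.vstack([cv2.resize(S['pixels'][140:290,220:370],(600,600),interpolation=cv2.INTER_CUBIC)])
cv2.imwrite('pics/m6.png',m)
s=manip.read_state();p=s['ee_pos'];f=p-[0,0,.0213]
ax=R.from_euler('z',-14.7,degrees=True)
C=np.array([[52,87,4],[-52,87,4],[-52,-87,4],[52,-87,4],[30,7,50],[-30,7,50]])/1000
print(((proj(S,f+ax.apply(C))-[220,140])*4).round(1))
go((.5275,-.1895,.15,75.2))
E
```

```text
[[ 47.7 290.8]
 [224.3 356.8]
 [516.7 251.8]
 [342.6 201.8]
 [227.1 153.4]
 [331.  182.3]]
t 12.32 pos [0.4912 0.1503 0.1707] w 0.0129 F [-0.1  0.  -1.7] q [ 0.18  0.41  1.69 -0.    1.04 -1.13]
(0.5275, -0.1895, 0.15) [-1.2776, 0.4861, 0.0835, 0.0001, 0.0, 0.0002] TOO FAR
```

View pics/m6.png

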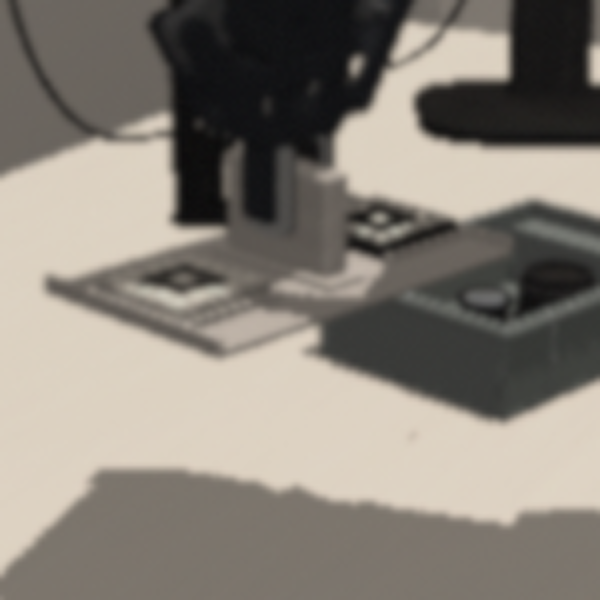

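The tray hangs level. Its corners in the crop at (48,285), (222,350) and (512,240) match the prediction apart from the scene camera's uniform offset of about 3 mm. Moving over the box.

jog_arm(motion=[[-0.2, 0.08, 0, 0, 0, 0, -0.9], [-0.4, 0.16, 0, 0, 0, 0, -0.9], [-0.6, 0.23, 0, 0, 0, 0, -0.9], [-0.8, 0.3, 0, 0, 0, 0, -0.9], [-0.9, 0.34, 0, 0, 0, 0, -0.9], [-0.98, 0.37, 0, 0, 0, 0, -0.9], [-0.98, 0.37, 0, 0, 0, 0, -0.9]])

```text
time_s: 13.2
ee_pos: [0.5178, -0.1112, 0.1695]
ee_rot: [0.793, 0.61, -0.001, -0.001]
contact_force: [-0.8, -0.3, -1.9]
gripper_width: 0.0132
```

```bash
python3 -c "
from h import *
go((.5275,-.1895,.15,75.2),(.5275,-.1895,.11,75.2))"
```

```text
t 13.20 pos [ 0.5178 -0.1112  0.1695] w 0.0132 F [-0.8 -0.3 -1.9] q [-0.32  0.43  1.65 -0.    1.05 -1.64]
(0.5275, -0.1895, 0.15) [-0.2928, 0.1179, 0.0777, -0.0002, 0.0, -0.0001] 
(0.5275, -0.1895, 0.11) [-0.2927, 0.1181, 0.2377, -0.0002, 0.0, -0.0001]
```

jog_arm(motion=[[-0.15, 0.06, 0.03, 0, 0, 0, -0.9], [-0.293, 0.118, 0.08, 0, 0, 0, -0.9], [-0.293, 0.118, 0.15, 0, 0, 0, -0.9], [-0.293, 0.118, 0.22, 0, 0, 0, -0.9], [-0.293, 0.118, 0.29, 0, 0, 0, -0.9], [-0.293, 0.118, 0.324, 0, 0, 0, -0.9], [-0.293, 0.118, 0.324, 0, 0, 0, -0.9]])

```text
time_s: 14.08
ee_pos: [0.5269, -0.1889, 0.0877]
ee_rot: [0.792, 0.61, -0.001, -0.001]
contact_force: [-0.2, 0.3, -1.4]
gripper_width: 0.0124
```

```bash
python3 - <<'E'
from h import *
S=cam('scene');T=cam('top')
def crop(c,x,y,w,h,W=400,H=300): return cv2.resize(c['pixels'][y:y+h,x:x+w],(W,H),interpolation=cv2.INTER_CUBIC)
cv2.imwrite('pics/m7.png',np.clip(np.hstack([crop(S,280,160,128,96)*1.2,crop(T,396,160,128,96)*1.8]),0,255).astype(np.uint8))
s=manip.read_state();p=s['ee_pos']
ax=R.from_euler('z',-14.8,degrees=True)
C=np.array([[52,87,4],[-52,87,4],[-52,-87,4],[52,-87,4]])/1000+[0,0,-.0213]
B=np.array([[75,103,56],[-75,103,56],[-75,-103,56],[75,-103,56]])/1000
for c,o,g in((S,(280,160),0),(T,(396,160),400)):
  print('tray',((proj(c,p+ax.apply(C))-o)/.32+[g,0]).round(0).tolist()); print('box',((proj(c,ax.apply(B)+[.5275,-.1895,0])-o)/.32+[g,0]).round(0).tolist())
go((.5275,-.1895,.064,75.2))
E
```

```text
tray [[95.0, 127.0], [205.0, 160.0], [346.0, 108.0], [240.0, 80.0]]
box [[58.0, 145.0], [215.0, 195.0], [380.0, 129.0], [229.0, 89.0]]
tray [[501.0, 51.0], [467.0, 198.0], [722.0, 261.0], [752.0, 113.0]]
box [[482.0, 19.0], [433.0, 230.0], [732.0, 303.0], [775.0, 92.0]]
t 14.18 pos [ 0.5276 -0.1894  0.0887] w 0.0134 F [ 0.2 -0.3 -1.2] q [-0.45  0.58  1.65 -0.    0.9  -1.76]
(0.5275, -0.1895, 0.064) [-0.0005, -0.0002, 0.0988, -0.0002, 0.0, -0.0001]
```

View pics/m7.png

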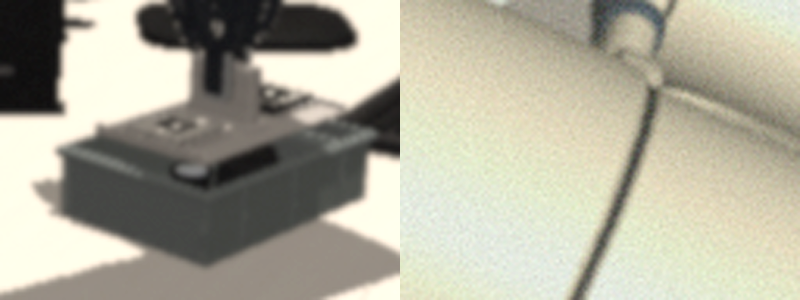

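The tray hovers above the box opening, with visible margin inside the rim on all the sides that can be seen (scene tray corner (97,128), box corner (60,150)). The top view is blocked by the arm. Lowering gently.

jog_arm(motion=[[0, 0, 0.03, 0, 0, 0, -0.9], [0, 0, 0.06, 0, 0, 0, -0.9], [0, 0, 0.08, 0, 0, 0, -0.9], [0, 0, 0.09, 0, 0, 0, -0.9], [0, 0, 0.095, 0, 0, 0, -0.9], [0, 0, 0.095, 0, 0, 0, -0.9]])

```text
time_s: 14.92
ee_pos: [0.5276, -0.1894, 0.0649]
ee_rot: [0.792, 0.61, -0.0, -0.0]
contact_force: [0.2, -0.4, -2.3]
gripper_width: 0.0132
```

jog_arm(motion=[[0, 0, 0.004, 0, 0, 0, -0.9], [0, 0, 0.007, 0, 0, 0, -0.9], [0, 0, 0.01, 0, 0, 0, -0.9], [0, 0, 0.01, 0, 0, 0, -0.9]])

```text
time_s: 15.42
ee_pos: [0.5277, -0.1895, 0.0642]
ee_rot: [0.792, 0.61, -0.0, 0.0]
contact_force: [-9.0, 3.3, 32.7]
gripper_width: 0.0131
```

Seated at the expected height (TCP 0.0642, underside about 0.043). I'll ease off, open and retreat.

jog_arm(motion=[[0, 0, 0, 0, 0, 0, -0.9], [0, 0, 0, 0, 0, 0, -0.3], [0, 0, 0, 0, 0, 0, 0], [0, 0, 0, 0, 0, 0, 0], [0, 0, -0.1, 0, 0, 0, 0], [0, 0, -0.3, 0, 0, 0, 0], [0, 0, -0.5, 0, 0, 0, 0], [0, 0, -0.6, 0, 0, 0, 0]])

```text
time_s: 16.42
ee_pos: [0.5285, -0.1897, 0.2169]
ee_rot: [0.792, 0.61, 0.0, 0.002]
contact_force: [-0.2, 0.3, -1.2]
gripper_width: 0.0425
```

jog_arm(motion=[[0.9, -0.3, 0, 0, 0, 0, 0], [0.9, -0.3, 0, 0, 0, 0, 0], [0.9, -0.3, 0, 0, 0, 0, 0], [0.9, -0.3, 0, 0, 0, 0, 0], [0.9, -0.3, 0, 0, 0, 0, 0], [0.9, -0.3, 0, 0, 0, 0, 0]])

```text
time_s: 17.18
ee_pos: [0.5135, 0.0468, 0.2163]
ee_rot: [0.792, 0.61, 0.0, 0.002]
contact_force: [-0.5, -0.4, -0.2]
gripper_width: 0.0425
```

```bash
python3 - <<'E'
from h import *
S=cam('scene');T=cam('top')
def crop(c,x,y,w,h,W=400,H=300): return cv2.resize(c['pixels'][y:y+h,x:x+w],(W,H),interpolation=cv2.INTER_CUBIC)
cv2.imwrite('pics/m8.png',np.clip(np.hstack([crop(S,280,160,128,96)*1.2,crop(T,396,160,128,96)*1.6]),0,255).astype(np.uint8))
go()
E
```

```text
t 17.27 pos [0.5136 0.046  0.2163] w 0.0428 F [-0.4 -0.4  0.1] q [-0.03  0.36  1.63 -0.    1.15 -1.34]
```

View pics/m8.png

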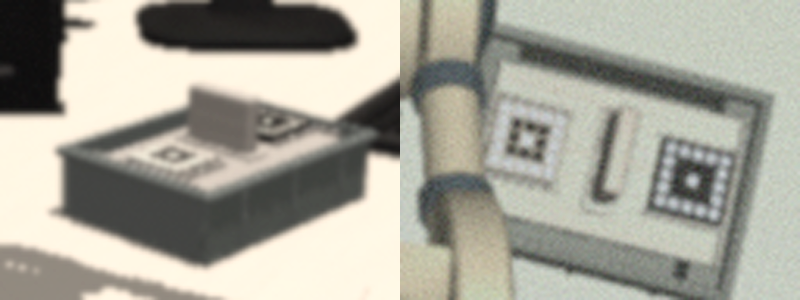

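The tray lies square inside the rim in the top view (plate from about (490,60) to (745,260), fin at (612,155)). It looks level in the scene view (fin (222,118)), and the gripper is clear. Handing in.

```bash
python3 -c "
from rig import manip
print(manip.finish_job())"
```

```text
the job is handed in; nothing more can be done
None
```

I stood the smallest black loupe upright in the empty cavity beside the lens. I then fitted the upper tray into the box over them, let go, and handed the job in at about 17 s.

**Loupe:** I picked it out as the smallest of the three black loupes, in a row with the cap and the vial. It met the cavity floor at the expected height. The picture taken afterwards shows it upright inside the ring.

**Tray:** It met the ledges at the expected height (gripper tip at 64 mm, so the underside is at about 43 mm), with about 33 N of contact force. In the last pictures it sits square inside the rim and looks level, with the gripper about 0.24 m away. The arm hid the box's left end in the last top view.

**Disagreements:**
- Single-view positions from the scene camera differed from the top camera's by about 4 to 10 mm. I relied on the top camera and two-view values, and both fits confirmed them.
- I did not re-measure the tray's final height by two views. That rests on the contact height and the pictures.

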